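# Sort the digitising desk: film cans, slide boxes and a spent battery

## Robot

A 7-joint arm with a two-finger parallel gripper is mounted at the origin on the work surface. World frame = base frame: x ahead of the robot, y to its left, z up, the work surface at z = 0. Lengths are in m, angles in rad, forces in N, time in s.
With the tool pointing down it reaches from about 0.4 to 0.85 m from the base axis. Payload 4.5 kg.
Tool frame: the origin (TCP) lies on the mounting face of the last link; the fingertips stand 166 mm ahead of it and the grasp point (between the pads) lies 147 mm ahead of it; z points along the fingers, y is the line along which they close (so a half turn about z gives the same grasp; the last joint's range is limited). The gripper opens to 88 mm and grips with 3 to 60 N. Pads are 18 mm wide; open, the fingers measure 123 mm over their backs; the gripper's body (75 mm by 187 mm) begins 45 mm behind the grasp point.
Start: joints at [1.34, 0.689, -0.195, 1.565, 0.157, 0.902, -0.215], TCP at [0.164, -0.603, 0.405] pointing down, gripper open.
Joint ranges: [-3.01, 3.01], [-0.46, 2.08], [-1.47, 1.51], [0.13, 2.56], [-1, 4.14], [0.04, 2.09], [-2.66, 2.66]. Speed limits (rad/s): [2.57, 2.57, 3.14, 3.14, 3.14, 3.14, 3.14].

## Interface

Orientations are given as a unit quaternion [x, y, z, w].
In Python, from plant import r, snapshot gives the robot as it stands. The module is installed in compiled form; this text tells all that it offers.
- The arm moves only by the tool move_arm, never from a script. Its argument "rows" is a list of rows, each a list of 5 numbers: the shift along the tool's x, y, z in m, then the turn about the tool's z in rad, then the finger opening in m, from 0 to 0.0881. In form: [[dx, dy, dz, spin, claw], ...]. A call has 1 to 10 rows; each row shifts and turns the commanded pose from where the row before left it, along the tool's axes as they then stand; what a row does not reach is not made up. A row lasts 1/12 s, in which the tool goes at most 41.7 mm and 7.16 degrees, less where a joint would pass 70% of its speed; a pose out of reach is approached as far as the arm can. A call with a gripper value outside its range is refused whole. The fingers move at their own pace and stop on an object; "newtons" is the grip in N (left out, the last holds). Time passes only in rows, so rows that do not move let the fingers close. It gives the time, the measured TCP pose, the force, the opening and the grip force at its end, in the units of the state.
- r.get_state(): the state, without advancing time (a new reading comes with each control period).
- snapshot(name): name is "side" or "top"; returns a dict with "color" (384x512x3 uint8, red, green, blue), "depth" (384x512 float32, m along the optical axis (not along the pixel's ray), 0 where there is no reading), "mtx" (3x3 intrinsics, pixels), "dist" ([k1, k2, p1, p2, k3] as OpenCV has them; the pictures are not rectified), "eye" and "orientation" of the camera in the world. Camera axes: x right, y up, looking along -z (the intrinsics and any distortion apply to the point x, -y, -z); pixel columns grow to the right and rows downward; lengths in m; the calibration is good to about 2 mm. A picture is of the moment at which its call begins.
- r.finish_job(): hands the job in; it is judged then, once.
The state is a dict: "clock": time; "q": joint angles; "qd": joint speeds; "joint_torque": joint torques, N m; "tool_pos": TCP position; "eef_rot": TCP orientation; "contact_force": force on the tool from outside, world axes, zero at the start; "moment": the same for the moment, N m; "opening": opening from 0.0 (shut) to 1.0 (fully open); "finger_force": force on a finger pad.
Only numpy, scipy, OpenCV 4.12 (cv2) and the standard library are available. Lean on these libraries where they do the work, as an engineer would, in place of code of your own. Each camera call takes 0.05 s, during which the arm holds its last target. There are 200 camera calls.

## Task

Tidy up after digitising: stand the two film cans upright in the small two-bay tray and set the two slide boxes flat and upright in the long two-bay tray, one to each bay, right down on the bay's floor. Put the spent battery pack into the battery bin through the sprung flap in its top. At the end everything is let go and at rest and the flap has closed again.

Things in the scene. Friction and masses are not known exactly. Their poses are not given: they have to be found in the camera images.
- can_a_mid (a point): 35 mm film can, a black plastic cylinder with a grey press-on lid, closed, standing upright, 32 mm in diameter and 52 mm high, about 50 g; the point is at its centre, 26 mm above its underside; z along its axis. The two film cans are alike.
- can_b_mid (a point): 35 mm film can, a black plastic cylinder with a grey press-on lid, closed, standing upright, 32 mm in diameter and 52 mm high, about 50 g; the point is at its centre, 26 mm above its underside; z along its axis. The two film cans are alike.
- slides_a_mid (a point): slide box, a closed grey plastic box with a dark line around it and a small paper label on top, 80 mm long (x) by 54 mm wide (y) by 54 mm high, about 150 g, lid firmly closed; the point is at its centre, 27 mm above its underside. The two slide boxes are alike.
- slides_b_mid (a point): slide box, a closed grey plastic box with a dark line around it and a small paper label on top, 80 mm long (x) by 54 mm wide (y) by 54 mm high, about 150 g, lid firmly closed; the point is at its centre, 27 mm above its underside. The two slide boxes are alike.
- battery_mid (a point): spent battery pack, an upright black and grey block with two small brass contacts on top, 40 mm (x) by 24 mm (y) by 84 mm high, about 150 g, standing on end; the point is at its centre, 42 mm above its underside.
- film_tray: small low two-bay tray of tan archive board, fixed to the desk: outside 124 mm long (x) by 64 mm wide (y), walls 4 mm thick and 22 mm high, floor about 4 mm thick. One cross wall parts it into two equal bays in a row along x, centred 30 mm to either side of the middle, each 56 by 56 mm inside, so a film can has 10 to 12 mm of play on every side. The origin is at the centre of its underside, on the desk.
- slide_tray: long low two-bay tray of tan archive board, fixed to the desk: outside 212 mm long (x) by 82 mm wide (y), walls 4 mm thick and 22 mm high, floor about 4 mm thick. One cross wall parts it into two equal bays in a row along x, centred 52 mm to either side of the middle, each 100 by 74 mm inside, so a slide box (its long side along the tray) has 10 to 12 mm of play on every side. The origin is at the centre of its underside, on the desk.
- battery_bin: battery collecting bin, a closed grey box fixed to the desk, 120 mm (x) by 116 mm (y) by 170 mm high, with a black flap filling a mouth of 76 mm (x) by 84 mm (y) in the middle of its top. The origin is at the centre of its underside, on the desk. The bin is deep enough for the battery pack to drop right in below the flap; a battery pushed straight down at the middle with its lower 40 mm or so inside falls in when let go.
- flap (a joint): swing of the bin's flap: 0 is shut (level), up to 1.45 rad open. It is hinged along the mouth's +x edge (the bin's own x) and swings down into the bin when pushed from above; a weak spring (at its free edge about 0.1 N when shut, rising to 0.3 N when open) shuts it again.
Things that resemble listed ones, but are neither listed nor needed, are in the scene too. Leave any red look-alike of the part that bears can_a_mid alone.

How it is judged:
By the outcome, as a careful person would: the job done as asked, in the order asked, and still so for the second after the job is handed in, with the robot touching nothing.
It also fails if it takes over 136 s, if anything falls off the work surface, if the arm or the gripper's body presses on something with over 40 N, if the wrist force passes 120 N, or if a joint passes its speed limit or range.

## Working session

There is one attempt and no reset: what is moved stays moved. The work goes in short steps, Python scripts to look and compute and a tool call to move; the robot and the scene stay as the last step left them, time stands still between calls to the robot, and variables do not carry over. Pictures are saved under pics/ and viewed, at most 14 in all, crops included, and the job is handed in when it is done.

Besides the shell and the picture viewer there is one more tool, called after "Request:" as a command line: name --pt "numbers of a row" for each row, then --argument value for the rest. move_arm: Moves the arm, as the interface text tells. Its arguments: {"type":"object","properties":{"rows":{"type":"array"},"newtons":{"type":"number"}},"required":["rows"]}

```bash
mkdir -p pics; cat > h.py <<'E'
import numpy as np, cv2
from scipy.spatial.transform import Rotation as R
from plant import r, snapshot
def world(s,mask_or_uv):
    uv=np.asarray(mask_or_uv,float).reshape(-1,2)
    d=np.array([s['depth'][int(round(v)),int(round(u))] for u,v in uv])
    return raydir(s,uv)*d[:,None]+np.array(s['eye'])
def raydir(s,uv):
    n=cv2.undistortPoints(np.asarray(uv,float).reshape(-1,1,2),np.array(s['mtx']),np.array(s['dist'])).reshape(-1,2)
    c=np.c_[n[:,0],-n[:,1],-np.ones(len(n))]
    return R.from_quat(s['orientation']).apply(c)
def plane(s,uv,z):
    d=raydir(s,uv);e=np.array(s['eye']);return e+d*((z-e[2])/d[:,2])[:,None]
def cloud(s):
    v,u=np.mgrid[0:384,0:512];uv=np.c_[u.ravel(),v.ravel()].astype(float)
    P=raydir(s,uv)*s['depth'].ravel()[:,None]+np.array(s['eye']);P[s['depth'].ravel()==0]=np.nan
    return P.reshape(384,512,3)
E
python3 - <<'E'
from h import *
st=r.get_state();print({k:np.round(v,3) for k,v in st.items()})
for n in('side','top'):
    s=snapshot(n);cv2.imwrite(f'pics/{n}0.png',cv2.resize(s['color'][:,:,::-1],(800,600),interpolation=cv2.INTER_CUBIC))
    np.save(f'{n}0.npy',s,allow_pickle=True);print(n,s['eye'],s['orientation'],s['mtx'],s['dist'],(s['depth']==0).mean())
E
```

```text
{'clock': np.float64(0.0), 'q': array([ 1.34 ,  0.69 , -0.195,  1.566,  0.157,  0.902, -0.215]), 'qd': array([ 0.   ,  0.   ,  0.   , -0.   , -0.001, -0.001,  0.001]), 'joint_torque': array([ 0.0000e+00, -5.2756e+01, -1.2670e+00, -1.5343e+01, -5.3000e-02,
        6.0000e-03,  0.0000e+00]), 'tool_pos': array([ 0.163, -0.603,  0.404]), 'eef_rot': array([ 0.991,  0.132, -0.   , -0.001]), 'contact_force': array([0.016, 0.839, 0.517]), 'moment': array([-0.04 , -0.003, -0.021]), 'finger_force': np.float64(0.0), 'opening': np.float64(0.998)}
side [-0.0534011  -0.53819869  0.64707697] [ 0.42320526 -0.19151274 -0.35851386  0.80974563] [[387.29638137   0.         256.51875517]
 [  0.         387.29638137 192.39077683]
 [  0.           0.           1.        ]] [-0.12712265  0.          0.          0.          0.        ] 0.004002888997395833
top [ 0.38837256 -0.0071789   1.09184335] [-0.04353356  0.04229379  0.71624626 -0.69520311] [[365.9142687    0.         253.92325148]
 [  0.         365.9142687  187.83496837]
 [  0.           0.           1.        ]] [-0.1145129  0.         0.         0.         0.       ] 0.0041656494140625
```

View pics/side0.png

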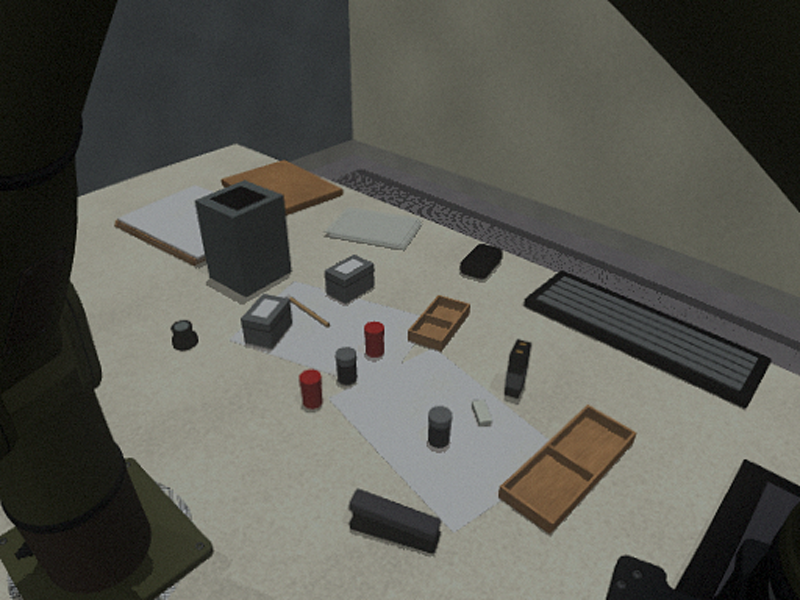

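View pics/top0.png

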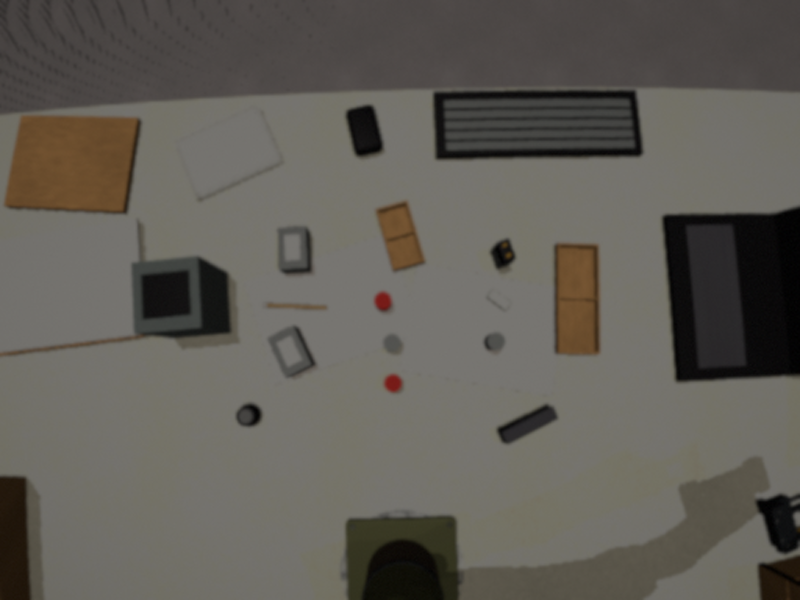

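Both views show the same layout (positions in the 800x600 pictures):

| Thing | Side view | Top view |
|---|---|---|
| Cans | (346,366), (439,427) | (393,343), (494,342) |
| Red look-alikes | (374,340), (311,389) | – |
| Slide boxes | (350,278), (267,321) | (294,249), (291,351) |
| Battery | (517,370) | (503,253) |
| Film tray | (440,322) | (400,236) |
| Slide tray | (568,468) | (577,299) |
| Bin | (243,240) | (167,295) |

The black knob at (184,334) in the side view isn't on the list. Next I'll measure positions.

```bash
cat > meas.py <<'E'
from h import *
import sys
def rect(P):
    (c,wh,a)=cv2.minAreaRect(P[:,:2].astype(np.float32)*1000)
    w,h=wh
    if w<h: w,h,a=h,w,a+90
    return np.round(np.array(c)/1000,4),round(w,1),round(h,1),round((a+90)%180-90,1)
def blobs(s,zlo=0.012,amin=25):
    P=cloud(s);z=np.nan_to_num(P[...,2])
    m=((z>zlo)&(z<0.3)&(np.nan_to_num(P[...,0])>0.2)&(np.abs(np.nan_to_num(P[...,1]))<0.5)).astype(np.uint8)
    n,l,st,c=cv2.connectedComponentsWithStats(m)
    for i in range(1,n):
        if st[i,4]<amin: continue
        k=l==i;Q=P[k];zt=np.percentile(Q[:,2],92)
        t=k&(P[...,2]>zt-0.006);T=P[t]
        print(np.round(c[i]).astype(int),st[i,4],'ztop %.3f'%zt,'top:',rect(T),'rgb',np.round(s['color'][t].mean(0)).astype(int))
if __name__=='__main__':
    for n in('top','side'):
        print(n);blobs(np.load(n+'0.npy',allow_pickle=True).item())
E
python3 meas.py
```

```text
top
[342  78] 5388 ztop 0.024 top: (array([ 0.8575, -0.2957]), 408.5, 140.4, 89.8) rgb [56 56 54]
[233  83] 589 ztop 0.034 top: (array([0.8477, 0.0476]), 92.8, 53.9, 11.7) rgb [19 17 17]
[163  84] 83 ztop 0.016 top: (array([0.8587, 0.2646]), 59.3, 34.7, -6.6) rgb [117 115 111]
[143  81] 60 ztop 0.015 top: (array([0.8683, 0.334 ]), 59.6, 26.0, -73.2) rgb [116 114 110]
[133 103] 423 ztop 0.015 top: (array([0.7926, 0.3642]), 124.4, 120.2, -87.2) rgb [116 114 110]
[162 101] 206 ztop 0.015 top: (array([0.8128, 0.2784]), 89.1, 86.3, 22.1) rgb [116 114 110]
[256 150] 224 ztop 0.024 top: (array([ 0.6351, -0.0144]), 125.5, 64.0, 14.4) rgb [103  82  59]
[114 190] 2982 ztop 0.171 top: (array([0.5115, 0.3774]), 120.8, 118.3, 3.9) rgb [45 46 45]
[188 159] 579 ztop 0.056 top: (array([0.6082, 0.1843]), 77.9, 53.5, -0.4) rgb [92 92 88]
[321 162] 206 ztop 0.086 top: (array([ 0.5866, -0.2061]), 39.6, 24.8, 20.7) rgb [44 38 29]
[369 191] 393 ztop 0.024 top: (array([ 0.501 , -0.3506]), 211.6, 83.9, -3.4) rgb [90 70 48]
[244 192] 108 ztop 0.054 top: (array([0.5057, 0.0215]), 31.8, 28.8, -1.6) rgb [117  4
[... 1224 characters left out ...]
array([0.2981, 0.2782]), 35.4, 33.3, 78.8) rgb [54 57 56]
[239 215] 222 ztop 0.051 top: (array([0.5039, 0.0189]), 32.9, 30.7, 44.8) rgb [107  38  36]
[331 234] 363 ztop 0.082 top: (array([ 0.5863, -0.2064]), 42.0, 22.5, 16.0) rgb [40 37 32]
[221 232] 236 ztop 0.051 top: (array([0.4261, 0.0039]), 32.3, 31.3, 85.7) rgb [71 74 74]
[198 246] 261 ztop 0.050 top: (array([0.3522, 0.0047]), 33.9, 30.1, 49.5) rgb [109  40  38]
[362 298] 870 ztop 0.021 top: (array([ 0.5018, -0.3524]), 214.7, 83.9, -3.2) rgb [103  81  57]
[281 271] 292 ztop 0.051 top: (array([ 0.4236, -0.1851]), 33.3, 31.2, 63.1) rgb [76 79 80]
[251 330] 1013 ztop 0.048 top: (array([ 0.2658, -0.237 ]), 96.4, 27.7, -69.3) rgb [54 55 56]
```

Both cameras agree with each other and with the given sizes (heights 54, 86, 24 and 171 mm). I'll add a small helper that turns targets into shifts, and check the bin's mouth.

```bash
cat > go.py <<'E'
from h import *
import sys
# args: x y zgrasp psi_deg [x y zgrasp psi_deg ...]: spin, then shift in tool axes after the spin
st=r.get_state();p=np.array(st['tool_pos']);q=np.array(st['eef_rot']);Rm=R.from_quat(q)
psi=np.degrees(np.arctan2(*Rm.as_matrix()[[1,0],0]));g=p+Rm.as_matrix()[:,2]*.147
print('t %.1f grasp'%st['clock'],np.round(g,4),'psi %.1f'%psi,'z-axis',np.round(Rm.as_matrix()[:,2],3),'F',np.round(st['contact_force'],1),'open %.1f mm'%(st['opening']*88.1),'ff %.1f'%st['finger_force'],'q7 %.2f'%st['q'][6])
a=list(map(float,sys.argv[1:]))
for i in range(0,len(a),4):
    t=np.array(a[i:i+3]);ps=a[i+3];c,s=np.cos(np.radians(ps)),np.sin(np.radians(ps))
    d=t-g;sp=(psi-ps+180)%360-180
    print('->',a[i:i+4],'spin %.3f rad; tool shift after spin'%np.radians(sp),np.round([c*d[0]+s*d[1],s*d[0]-c*d[1],-d[2]],4))
    g=t;psi=ps
E
python3 - <<'E'
from meas import *
s=np.load('top0.npy',allow_pickle=True).item();P=cloud(s)
z=np.nan_to_num(P[...,2]);g=s['color'].mean(2)
box=(np.abs(P[...,0]-.5115)<.075)&(np.abs(P[...,1]-.3775)<.075)&(z>.1)
m=(box&(g<28)&(np.abs(P[...,0]-.5115)<.05)&(np.abs(P[...,1]-.3775)<.05))
v,u=np.nonzero(m);print(len(u),rect(plane(s,np.c_[u,v],.17)),z[m].min(),z[m].max(), np.percentile(g[box],[5,25,50,75,95]))
E
python3 go.py 0.427 0.005 0.15 0  0.427 0.005 0.043 0 0.427 0.005 0.12 0 0.6638 -0.0078 0.12 14.3 0.6638 -0.0078 0.047 14.3
```

```text
763 (array([0.5114, 0.3773]), 77.7, 70.5, -86.6) 0.16359481091935513 0.1738990999056781 [16.         18.33333333 36.         66.         70.66666667]
t 0.1 grasp [ 0.1634 -0.6027  0.257 ] psi 15.2 z-axis [-0.001  0.002 -1.   ] F [ 0.4 -0.3 -0.1] open 88.4 mm ff 0.0 q7 -0.22
-> [0.427, 0.005, 0.15, 0.0] spin 0.265 rad; tool shift after spin [ 0.2636 -0.6077  0.107 ]
-> [0.427, 0.005, 0.043, 0.0] spin 0.000 rad; tool shift after spin [0.    0.    0.107]
-> [0.427, 0.005, 0.12, 0.0] spin 0.000 rad; tool shift after spin [ 0.     0.    -0.077]
-> [0.6638, -0.0078, 0.12, 14.3] spin -0.250 rad; tool shift after spin [ 0.2263  0.0709 -0.    ]
-> [0.6638, -0.0078, 0.047, 14.3] spin 0.000 rad; tool shift after spin [0.    0.    0.073]
```

Request:
move_arm --pt "0 0 0 0.089 0.088" --pt "0 0 0 0.088 0.088" --pt "0 0 0 0.088 0.088" --pt "0.014 -0.03 0 0 0.088" --pt "0.014 -0.03 0 0 0.088" --pt "0.014 -0.03 0 0 0.088" --pt "0.014 -0.03 0 0 0.088" --pt "0.014 -0.03 0 0 0.088" --pt "0.014 -0.03 0 0 0.088" --pt "0.014 -0.03 0 0 0.088"

```text
clock: 0.93
tool_pos: [0.2619, -0.3916, 0.4046]
eef_rot: [1.0, -0.0, -0.0, -0.0]
contact_force: [0.1, 0.1, -0.3]
opening: 0.996
finger_force: 0.0
```

Request:
move_arm --pt "0.014 -0.031 0 0 0.088" --pt "0.014 -0.031 0 0 0.088" --pt "0.014 -0.031 0 0 0.088" --pt "0.014 -0.031 0 0 0.088" --pt "0.014 -0.031 0.01 0 0.088" --pt "0.014 -0.031 0.015 0 0.088" --pt "0.014 -0.031 0.02 0 0.088" --pt "0.014 -0.031 0.02 0 0.088" --pt "0.014 -0.031 0.02 0 0.088" --pt "0.014 -0.031 0.02 0 0.088"

```text
clock: 1.77
tool_pos: [0.4022, -0.0817, 0.2988]
eef_rot: [1.0, -0.0, 0.0, 0.0]
contact_force: [0.3, -0.6, 0.4]
opening: 0.997
finger_force: 0.0
```

```bash
python3 go.py 0.427 0.005 0.15 0  0.427 0.005 0.043 0
```

```text
t 1.8 grasp [ 0.4022 -0.0818  0.1518] psi -0.0 z-axis [ 0. -0. -1.] F [ 0.3 -0.6  0.4] open 87.8 mm ff 0.0 q7 -1.50
-> [0.427, 0.005, 0.15, 0.0] spin -0.000 rad; tool shift after spin [ 0.0248 -0.0868  0.0018]
-> [0.427, 0.005, 0.043, 0.0] spin 0.000 rad; tool shift after spin [0.    0.    0.107]
```

Request:
move_arm --pt "0.009 -0.029 0 0 0.088" --pt "0.008 -0.029 0 0 0.088" --pt "0.008 -0.029 0 0 0.088" --pt "0 0 0 0 0.07" --pt "0 0 0.025 0 0.07" --pt "0 0 0.025 0 0.07" --pt "0 0 0.025 0 0.07" --pt "0 0 0.02 0 0.07" --pt "0 0 0.012 0 0.07" --pt "0 0 0 0 0.07" --newtons 12

```text
clock: 2.6
tool_pos: [0.4411, 0.0036, 0.2004]
eef_rot: [1.0, -0.0, -0.011, 0.0]
contact_force: [-0.1, 0.2, 0.6]
opening: 0.793
finger_force: 0.0
```

Request:
move_arm --pt "0 0 0 0 0.02" --pt "0 0 0 0 0.02" --pt "0 0 0 0 0.02" --pt "0 0 0 0 0.02" --pt "0 0 0 0 0.02" --pt "0 0 0 0 0.02" --pt "0 0 -0.015 0 0.02" --pt "0 0 -0.025 0 0.02" --pt "0 0 -0.025 0 0.02" --pt "0 0 -0.02 0 0.02"

```text
clock: 3.43
tool_pos: [0.4419, 0.0038, 0.2885]
eef_rot: [1.0, -0.0, -0.01, 0.0]
contact_force: [1.1, -0.0, -0.9]
opening: 0.354
finger_force: 11.9
```

```bash
python3 go.py 0.6638 -0.0078 0.125 14.3 0.6638 -0.0078 0.048 14.3
```

```text
t 3.4 grasp [0.439  0.0038 0.1416] psi -0.0 z-axis [-0.02 -0.   -1.  ] F [ 1.1 -0.  -0.9] open 31.2 mm ff 11.9 q7 -1.77
-> [0.6638, -0.0078, 0.125, 14.3] spin -0.250 rad; tool shift after spin [0.215  0.0667 0.0166]
-> [0.6638, -0.0078, 0.048, 14.3] spin 0.000 rad; tool shift after spin [0.    0.    0.077]
```

The arm hit its inner reach limit, so the grip landed about 12 mm off and 10 mm high. I'll check how the can hangs.

```bash
python3 - <<'E'
from h import *
s=snapshot('side');cv2.imwrite('pics/c1.png',cv2.resize(s['color'][170:290,150:310,::-1],(800,600),interpolation=cv2.INTER_CUBIC))
np.save('c1.npy',s,allow_pickle=True);print(np.round(r.get_state()['q'],3))
E
```

```text
[-0.087  0.68  -0.039  2.202  0.084  0.276 -1.771]
```

View pics/c1.png

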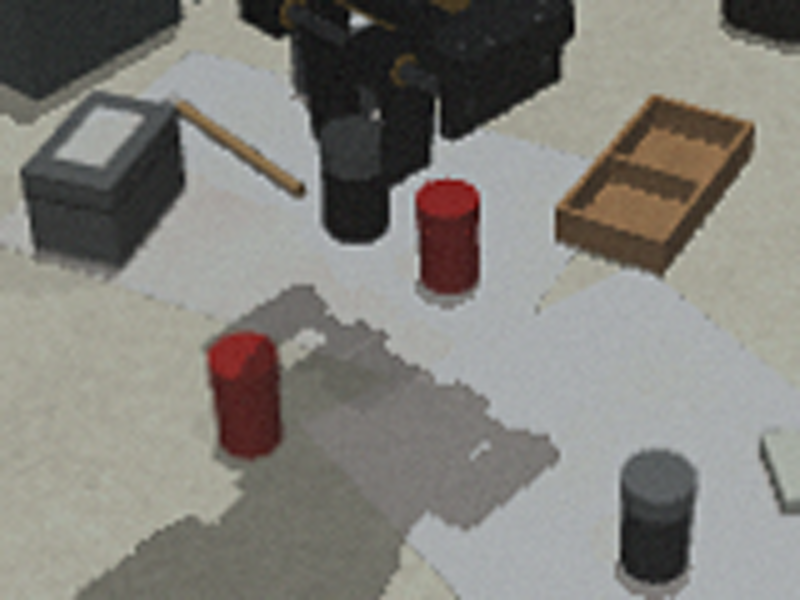

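The can hangs upright, held at its lid on the -x side (crop centre (355,180)). I'll measure its offset from the grasp point.

```bash
python3 - <<'E'
from h import *
s=np.load('c1.npy',allow_pickle=True).item();P=cloud(s)
B=P[198:222,212:232].reshape(-1,3);k=(abs(B[:,0]-.425)<.03)&(abs(B[:,1])<.03)&(B[:,2]>.07)
B=B[k];print(len(B),np.percentile(B,[3,50,97],axis=0).round(4))
# cylinder fit of body, radius 16 mm
C=B[(B[:,2]<.115)]
from scipy.optimize import least_squares
f=least_squares(lambda c:np.hypot(C[:,0]-c[0],C[:,1]-c[1])-.016,[.427,.004],loss='soft_l1',f_scale=.002);print(len(C),f.x,f.cost)
E
python3 go.py 0.6754 -0.0048 0.13 14.3 0.6754 -0.0048 0.058 14.3
```

```text
305 [[ 0.4125 -0.0269  0.0869]
 [ 0.42   -0.0081  0.1195]
 [ 0.4339  0.009   0.1424]]
135 [0.42924702 0.00489963] 6.0545783050712424e-05
t 3.5 grasp [0.4405 0.0037 0.1442] psi -0.0 z-axis [-0.015  0.    -1.   ] F [ 0.2 -0.5  1.5] open 31.2 mm ff 11.9 q7 -1.77
-> [0.6754, -0.0048, 0.13, 14.3] spin -0.250 rad; tool shift after spin [0.2255 0.0663 0.0142]
-> [0.6754, -0.0048, 0.058, 14.3] spin 0.000 rad; tool shift after spin [0.    0.    0.072]
```

Request:
move_arm --pt "0 0 0 -0.084 0.02" --pt "0 0 0 -0.083 0.02" --pt "0 0 0 -0.083 0.02" --pt "0.032 0.0095 0 0 0.02" --pt "0.032 0.0095 0 0 0.02" --pt "0.032 0.0095 0 0 0.02" --pt "0.032 0.0095 0 0 0.02" --pt "0.032 0.0095 0 0 0.02" --pt "0.032 0.0095 0.01 0 0.02" --pt "0.03 0.009 0.01 0 0.02"

```text
clock: 4.32
tool_pos: [0.6747, -0.0054, 0.2624]
eef_rot: [0.992, 0.125, -0.009, -0.001]
contact_force: [-0.0, 0.4, 0.3]
opening: 0.351
finger_force: 11.9
```

```bash
python3 go.py 0.6754 -0.0048 0.13 14.3 0.6754 -0.0048 0.06 14.3
```

```text
t 4.3 grasp [ 0.672  -0.0054  0.1154] psi 14.3 z-axis [-0.019 -0.    -1.   ] F [-0.   0.4  0.3] open 30.9 mm ff 11.9 q7 -1.52
-> [0.6754, -0.0048, 0.13, 14.3] spin 0.000 rad; tool shift after spin [ 0.0035  0.0002 -0.0146]
-> [0.6754, -0.0048, 0.06, 14.3] spin 0.000 rad; tool shift after spin [0.   0.   0.07]
```

Request:
move_arm --pt "0.005 0 0.02 0 0.02" --pt "0 0 0.02 0 0.02" --pt "0 0 0.01 0 0.02" --pt "0 0 0.004 0 0.02" --pt "0 0 0.002 0 0.02" --pt "0 0 0 0 0.02"

```text
clock: 4.82
tool_pos: [0.6765, -0.0037, 0.2069]
eef_rot: [0.992, 0.125, -0.01, -0.001]
contact_force: [0.0, -1.3, -0.4]
opening: 0.352
finger_force: 12.0
```

```bash
python3 go.py 0.6754 -0.0048 0.057 14.3
```

```text
t 4.8 grasp [ 0.6736 -0.0037  0.0599] psi 14.3 z-axis [-0.02  0.   -1.  ] F [ 0.  -1.3 -0.4] open 31.0 mm ff 12.0 q7 -1.53
-> [0.6754, -0.0048, 0.057, 14.3] spin 0.001 rad; tool shift after spin [0.0015 0.0015 0.0029]
```

Request:
move_arm --pt "0.001 0.001 0.001 0 0.02" --pt "0 0 0.001 0 0.02" --pt "0 0 0 0 0.02"

```text
clock: 5.07
tool_pos: [0.6785, -0.0041, 0.2062]
eef_rot: [0.992, 0.125, -0.009, -0.002]
contact_force: [-2.2, 1.3, 5.8]
opening: 0.352
finger_force: 12.0
```

```bash
cat > can.py <<'E'
from h import *
import sys
n,x,y=sys.argv[1],float(sys.argv[2]),float(sys.argv[3])
s=snapshot(n);P=cloud(s);k=(np.hypot(P[...,0]-x,P[...,1]-y)<.026)&(s['color'].max(2)<110)&(s['color'].max(2)*1.-s['color'].min(2)<25)&(P[...,2]<.075)
B=P[k];print(n,k.sum(),np.percentile(B,[2,50,98],axis=0).round(4).tolist())
E
python3 go.py; python3 can.py side 0.6638 -0.0078
```

```text
t 5.1 grasp [ 0.6759 -0.0039  0.0592] psi 14.3 z-axis [-0.018  0.001 -1.   ] F [-2.2  1.3  5.8] open 31.0 mm ff 12.0 q7 -1.53
side 313 [[0.6481, -0.0303, 0.0061], [0.6592, -0.0117, 0.0473], [0.6783, 0.0162, 0.0714]]
```

Contact at the expected floor height, so I release and lift.

Request:
move_arm --pt "0 0 0 0 0.05" --pt "0 0 0 0 0.06" --pt "0 0 0 0 0.06" --pt "0 0 -0.01 0 0.06" --pt "0 0 -0.03 0 0.06" --pt "0 0 -0.04 0 0.06"

```text
clock: 5.62
tool_pos: [0.6781, -0.005, 0.2825]
eef_rot: [0.992, 0.125, -0.014, -0.001]
contact_force: [0.2, -0.2, 0.6]
opening: 0.684
finger_force: 0.0
```

```bash
python3 can.py side 0.6638 -0.0078;  python3 go.py 0.4236 -0.184 0.13 -24  0.4236 -0.184 0.043 -24
```

```text
side 223 [[0.6476, -0.0218, 0.0051], [0.6543, -0.0119, 0.038], [0.6766, 0.0063, 0.0556]]
t 5.7 grasp [ 0.6807 -0.0048  0.1462] psi 14.3 z-axis [-0.009  0.    -1.   ] F [ 2.5 -0.3  4.3] open 60.2 mm ff 0.0 q7 -1.51
-> [0.4236, -0.184, 0.13, -24.0] spin 0.668 rad; tool shift after spin [-0.162   0.2682  0.0162]
-> [0.4236, -0.184, 0.043, -24.0] spin 0.000 rad; tool shift after spin [ 0.    -0.     0.087]
```

Request:
move_arm --pt "0 0 0 0.111 0.08" --pt "0 0 0 0.111 0.08" --pt "0 0 0 0.111 0.08" --pt "0 0 0 0.111 0.08" --pt "0 0 0 0.112 0.08" --pt "0 0 0 0.112 0.08" --pt "-0.0155 0.0268 0 0 0.08" --pt "-0.0155 0.0268 0 0 0.08" --pt "-0.0155 0.0268 0 0 0.08" --pt "-0.0155 0.0268 0 0 0.08"

```text
clock: 6.5
tool_pos: [0.5785, -0.0781, 0.2871]
eef_rot: [0.978, -0.207, -0.009, 0.002]
contact_force: [1.0, 0.1, -1.0]
opening: 0.91
finger_force: 0.0
```

Request:
move_arm --pt "-0.0155 0.0268 0 0 0.07" --pt "-0.0155 0.0268 0 0 0.07" --pt "-0.0155 0.0268 0 0 0.07" --pt "-0.0155 0.0268 0 0 0.07" --pt "-0.0155 0.0268 0 0 0.07" --pt "-0.0155 0.0268 0 0 0.07" --pt "0 0 0 0 0.07"

```text
clock: 7.08
tool_pos: [0.4238, -0.1907, 0.2901]
eef_rot: [0.977, -0.212, -0.012, 0.004]
contact_force: [-1.0, -0.7, -0.6]
opening: 0.794
finger_force: 0.0
```

```bash
python3 go.py 0.43 -0.187 0.13 -24  0.43 -0.187 0.045 -24
```

```text
t 7.1 grasp [ 0.42   -0.191   0.1431] psi -24.5 z-axis [-0.026 -0.002 -1.   ] F [-1.  -0.7 -0.6] open 69.9 mm ff 0.0 q7 -1.73
-> [0.43, -0.187, 0.13, -24.0] spin -0.008 rad; tool shift after spin [ 0.0075 -0.0077  0.0131]
-> [0.43, -0.187, 0.045, -24.0] spin 0.000 rad; tool shift after spin [ 0.    -0.     0.085]
```

Request:
move_arm --pt "0.01 -0.009 0 0 0.07" --pt "0 0 0.02 0 0.07" --pt "0 0 0.025 0 0.07" --pt "0 0 0.025 0 0.07" --pt "0 0 0.018 0 0.07" --pt "0 0 0.01 0 0.07" --pt "0 0 0 0 0.07"

```text
clock: 7.67
tool_pos: [0.4401, -0.1823, 0.1898]
eef_rot: [0.978, -0.207, -0.011, 0.002]
contact_force: [-0.2, 0.1, 0.9]
opening: 0.796
finger_force: 0.0
```

```bash
python3 go.py 0.43 -0.187 0.045 -24; python3 can.py side 0.4236 -0.184
```

```text
t 7.7 grasp [ 0.4369 -0.1822  0.0429] psi -23.9 z-axis [-0.022  0.001 -1.   ] F [-0.2  0.1  0.9] open 70.2 mm ff 0.0 q7 -1.75
-> [0.43, -0.187, 0.045, -24.0] spin 0.001 rad; tool shift after spin [-0.0043  0.0072 -0.0021]
side 291 [[0.4084, -0.2003, -0.0014], [0.4135, -0.1905, 0.0293], [0.4317, -0.1717, 0.0517]]
```

Request:
move_arm --pt "-0.004 0.007 -0.002 0 0.07" --pt "0 0 0 0 0.07" --pt "0 0 0 0 0.02" --pt "0 0 0 0 0.02" --pt "0 0 0 0 0.02" --pt "0 0 0 0 0.02" --pt "0 0 0 0 0.02" --pt "0 0 0 0 0.02" --pt "0 0 0 0 0.02"

```text
clock: 8.47
tool_pos: [0.4337, -0.1872, 0.1933]
eef_rot: [0.978, -0.207, -0.01, 0.002]
contact_force: [0.0, 0.3, 2.2]
opening: 0.356
finger_force: 12.0
```

```bash
python3 go.py 0.43 -0.187 0.13 -24 0.6056 -0.0226 0.13 14.3; python3 can.py side 0.4236 -0.184
```

```text
t 8.5 grasp [ 0.4307 -0.1872  0.0463] psi -24.0 z-axis [-0.02 -0.   -1.  ] F [0.  0.3 2.2] open 31.4 mm ff 12.0 q7 -1.75
-> [0.43, -0.187, 0.13, -24.0] spin 0.001 rad; tool shift after spin [-0.0008  0.0001 -0.0837]
-> [0.6056, -0.0226, 0.13, 14.3] spin -0.668 rad; tool shift after spin [ 0.2108 -0.1159 -0.    ]
side 294 [[0.4078, -0.206, -0.0013], [0.413, -0.1903, 0.0356], [0.4404, -0.1608, 0.0699]]
```

Request:
move_arm --pt "0 0 -0.01 0 0.02" --pt "0 0 -0.02 0 0.02" --pt "0 0 -0.025 0 0.02" --pt "0 0 -0.025 0 0.02" --pt "0 0 -0.01 0 0.02" --pt "0 0 0 -0.112 0.02" --pt "0 0 0 -0.111 0.02" --pt "0 0 0 -0.111 0.02" --pt "0 0 0 -0.111 0.02" --pt "0 0 0 -0.111 0.02"

```text
clock: 9.35
tool_pos: [0.4351, -0.1873, 0.284]
eef_rot: [0.997, 0.072, -0.01, -0.0]
contact_force: [-0.0, 0.1, 0.5]
opening: 0.353
finger_force: 12.0
```

Request:
move_arm --pt "0 0 0 -0.112 0.02" --pt "0.027 -0.0146 0 0 0.02" --pt "0.027 -0.0146 0 0 0.02" --pt "0.027 -0.0146 0 0 0.02" --pt "0.027 -0.0146 0 0 0.02" --pt "0.027 -0.0146 0 0 0.02" --pt "0.027 -0.0146 0 0 0.02" --pt "0.027 -0.0146 0 0 0.02" --pt "0.027 -0.0146 0 0 0.02" --pt "0 0 0 0 0.02"

```text
clock: 10.18
tool_pos: [0.6193, -0.0143, 0.2806]
eef_rot: [0.992, 0.128, -0.006, -0.003]
contact_force: [0.5, 0.8, -1.6]
opening: 0.358
finger_force: 12.0
```

```bash
python3 go.py 0.6129 -0.0207 0.052 14.3;python3 can.py side 0.6056 -0.0226
```

```text
t 10.2 grasp [ 0.6174 -0.0135  0.1336] psi 14.7 z-axis [-0.013  0.005 -1.   ] F [ 0.5  0.8 -1.6] open 31.6 mm ff 12.0 q7 -1.56
-> [0.6129, -0.0207, 0.052, 14.3] spin 0.007 rad; tool shift after spin [-0.0061  0.0059  0.0816]Traceback (most recent call last):
  File "can.py", line 5, in <module>
    B=P[k];print(n,k.sum(),np.percentile(B,[2,50,98],axis=0).round(4).tolist())
                           ~~~~~~~~~~~~~^^^^^^^^^^^^^^^^^^^^
    return _quantile_unchecked(
        a, q, axis, out, overwrite_input, method, keepdims, weights)
    return _ureduce(a,
                    func=_quantile_ureduce_func,
    ...<5 lines>...
                    overwrite_input=overwrite_input,
                    method=method)
    r = func(a, **kwargs)
    result = _quantile(arr,
                       quantiles=q,
    ...<2 lines>...
                       out=out,
                       weights=wgt)
    slices_having_nans = np.isnan(arr[-1, ...])
                                  ~~~^^^^^^^^^
IndexError: index -1 is out of bounds for axis 0 with size 0
```

Request:
move_arm --pt "-0.004 0.005 0.0 0 0.02" --pt "0 0 0.02 0 0.02" --pt "0 0 0.02 0 0.02" --pt "0 0 0.01 0 0.02" --pt "0 0 0 0 0.02" --pt "0 0 0 0 0.02"

```text
clock: 10.73
tool_pos: [0.6114, -0.0277, 0.2297]
eef_rot: [0.992, 0.124, -0.011, -0.001]
contact_force: [0.2, -0.1, -0.1]
opening: 0.354
finger_force: 12.0
```

```bash
python3 go.py 0.6129 -0.0207 0.051 14.3
```

```text
t 10.7 grasp [ 0.6082 -0.0278  0.0827] psi 14.2 z-axis [-0.022 -0.001 -1.   ] F [ 0.2 -0.1 -0.1] open 31.2 mm ff 12.0 q7 -1.57
-> [0.6129, -0.0207, 0.051, 14.3] spin -0.001 rad; tool shift after spin [ 0.0063 -0.0057  0.0317]
```

Request:
move_arm --pt "0.007 -0.006 0.0 0 0.02" --pt "0 0 0.015 0 0.02" --pt "0 0 0.01 0 0.02" --pt "0 0 0.004 0 0.02" --pt "0 0 0.001 0 0.02" --pt "0 0 0.001 0 0.02" --pt "0 0 0.001 0 0.02" --pt "0 0 0 0 0.02"

```text
clock: 11.4
tool_pos: [0.6169, -0.0191, 0.1979]
eef_rot: [0.992, 0.124, -0.01, -0.001]
contact_force: [0.5, -0.1, -0.9]
opening: 0.358
finger_force: 12.0
```

```bash
python3 go.py 0.6129 -0.0207 0.051 14.3;python3 can.py side 0.6056 -0.0226
```

```text
t 11.4 grasp [ 0.614  -0.0192  0.0509] psi 14.3 z-axis [-0.019 -0.    -1.   ] F [ 0.5 -0.1 -0.9] open 31.5 mm ff 12.0 q7 -1.58
-> [0.6129, -0.0207, 0.051, 14.3] spin 0.000 rad; tool shift after spin [-0.0015  0.0012 -0.0001]
side 355 [[0.5901, -0.0463, 0.0058], [0.6004, -0.0268, 0.0476], [0.618, 0.0013, 0.0736]]
```

Release and lift, then head for slide box A at (0.608,0.185), psi about 0.5°.

Request:
move_arm --pt "0 0 0.001 0 0.02" --pt "0 0 0 0 0.045" --pt "0 0 0 0 0.055" --pt "0 0 0 0 0.055" --pt "0 0 -0.01 0 0.055" --pt "0 0 -0.03 0 0.055" --pt "0 0 -0.04 0 0.055" --pt "0 0 -0.02 0 0.088" --pt "0 0 0 0 0.088" --pt "0 0 0 0 0.088"

```text
clock: 12.28
tool_pos: [0.6191, -0.0191, 0.2985]
eef_rot: [0.992, 0.124, -0.008, -0.001]
contact_force: [-0.1, 0.2, 0.2]
opening: 0.825
finger_force: 0.0
```

```bash
python3 go.py 0.608 0.1847 0.14 0.5  0.608 0.1847 0.043 0.5;python3 - <<'E'
from meas import *
s=snapshot('top');blobs(s)
cv2.imwrite('pics/t1.png',cv2.resize(s['color'][110:230,180:340,::-1],(800,600),interpolation=cv2.INTER_CUBIC))
E
```

```text
t 12.3 grasp [ 0.6167 -0.0191  0.1515] psi 14.3 z-axis [-0.017 -0.    -1.   ] F [-0.1  0.2  0.2] open 72.6 mm ff 0.0 q7 -1.55
-> [0.608, 0.1847, 0.14, 0.5] spin 0.241 rad; tool shift after spin [-0.0069 -0.2039  0.0115]
-> [0.608, 0.1847, 0.043, 0.5] spin 0.000 rad; tool shift after spin [0.    0.    0.097]
[343  78] 5207 ztop 0.024 top: (array([ 0.8574, -0.2961]), 407.5, 140.5, 89.9) rgb [74 74 72]
[231  79] 379 ztop 0.033 top: (array([0.847 , 0.0482]), 93.5, 54.9, 9.3) rgb [27 26 25]
[160  80] 85 ztop 0.016 top: (array([0.8693, 0.2782]), 47.9, 47.9, -61.1) rgb [148 146 141]
[133 101] 453 ztop 0.015 top: (array([0.8021, 0.3587]), 130.4, 117.3, 25.3) rgb [148 145 140]
[160  94] 118 ztop 0.015 top: (array([0.8214, 0.2818]), 90.8, 42.2, -84.5) rgb [149 146 141]
[167 104] 71 ztop 0.015 top: (array([0.7912, 0.2569]), 61.7, 30.6, -65.8) rgb [147 145 139]
[128 120] 54 ztop 0.015 top: (array([0.7474, 0.3757]), 46.9, 30.9, -30.5) rgb [145 143 137]
[234 145] 747 ztop 0.286 top: (array([0.6074, 0.0137]), 63.2, 12.2, 15.5) rgb [33 33 32]
[114 190] 2979 ztop 0.171 top: (array([0.511 , 0.3775]), 120.3, 118.1, 3.5) rgb [59 61 59]
[188 159] 581 ztop 0.056 top: (array([0.6082, 0.1846]), 77.5, 53.6, 0.1) rgb [117 116 111]
[322 156] 54 ztop 0.086 top: (array([ 0.5965, -0.2028]), 24.2, 15.1, -86.3) rgb [67 59 46]
[369 191] 400 ztop 0.024 top: (array([ 0.5009, -0.3509]), 211.4, 84.1, -3.1) rgb [115  89  62]
[186 224] 606 ztop 0.057 top: (array([0.4166, 0.1915]), 79.8, 55.2, 24.6) rgb [116 115 111]
[158 265] 173 ztop 0.038 top: (array([0.3004, 0.2783]), 35.6, 34.7, 66.6) rgb [70 69 66]
[344 269] 204 ztop 0.049 top: (array([ 0.2653, -0.2402]), 100.8, 19.0, -58.5) rgb [61 59 57]
```

View pics/t1.png

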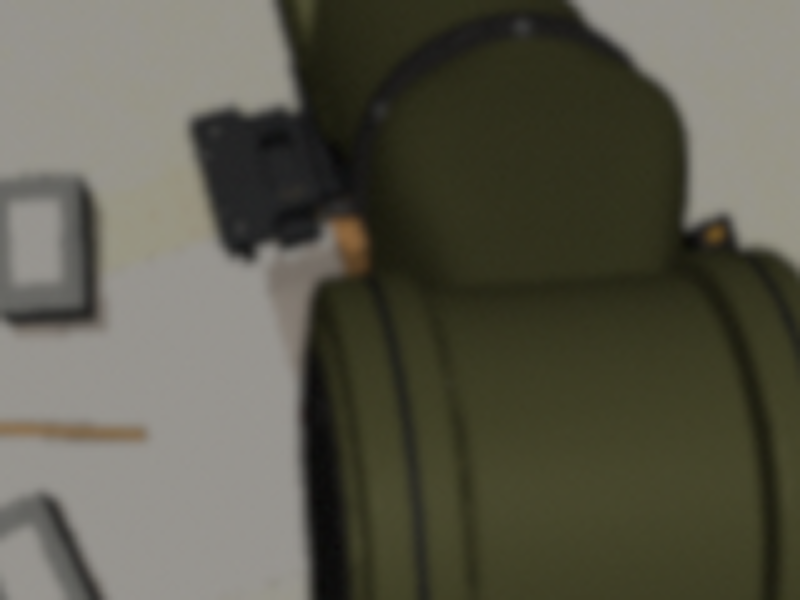

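The arm hides the tray here, so I'll check the cans later. Box A is at crop (40,245), unmoved.

Request:
move_arm --pt "0 0 0 0.122 0.088" --pt "0 0 0 0.121 0.088" --pt "-0.0012 -0.034 0 0 0.088" --pt "-0.0012 -0.034 0 0 0.088" --pt "-0.0012 -0.034 0 0 0.088" --pt "-0.0011 -0.034 0 0 0.088" --pt "-0.0011 -0.034 0 0 0.088" --pt "-0.0011 -0.034 0 0 0.088" --pt "0 0 0 0 0.088" --pt "0 0 0 0 0.088"

```text
clock: 13.17
tool_pos: [0.6091, 0.1881, 0.295]
eef_rot: [1.0, 0.006, -0.012, -0.0]
contact_force: [-0.3, -1.1, -0.3]
opening: 1.001
finger_force: 0.0
```

```bash
python3 go.py  0.608 0.1847 0.043 0.5;python3 can.py side 0.6056 -0.0226;python3 can.py side 0.6638 -0.0078
```

```text
t 13.2 grasp [0.6056 0.1882 0.148 ] psi 0.7 z-axis [-0.023  0.    -1.   ] F [-0.3 -1.1 -0.3] open 88.2 mm ff 0.0 q7 -2.00
-> [0.608, 0.1847, 0.043, 0.5] spin 0.004 rad; tool shift after spin [0.0023 0.0035 0.105 ]
side 238 [[0.5898, -0.0378, 0.0055], [0.5974, -0.028, 0.0389], [0.6193, -0.0092, 0.0554]]
side 197 [[0.6475, -0.0224, 0.0049], [0.6552, -0.0139, 0.0421], [0.6751, 0.0059, 0.0555]]
```

Request:
move_arm --pt "0.004 0.003 0 0 0.088" --pt "0 0 0.025 0 0.088" --pt "0 0 0.03 0 0.088" --pt "0 0 0.03 0 0.088" --pt "0 0 0.015 0 0.088" --pt "0 0 0.005 0 0.088" --pt "0 0 0 0 0.088" --pt "0 0 0 0 0.045" --pt "0 0 0 0 0.045" --newtons 25

```text
clock: 14.02
tool_pos: [0.6133, 0.1815, 0.1931]
eef_rot: [1.0, 0.003, -0.009, -0.0]
contact_force: [-1.1, -0.2, 0.0]
opening: 0.868
finger_force: 0.0
```

Request:
move_arm --pt "0 0 0 0 0.045" --pt "0 0 0 0 0.045" --pt "0 0 0 0 0.045" --pt "0 0 0 0 0.045"

```text
clock: 14.35
tool_pos: [0.6127, 0.1825, 0.1925]
eef_rot: [1.0, 0.004, -0.009, -0.0]
contact_force: [0.1, 1.8, 3.6]
opening: 0.61
finger_force: 25.0
```

```bash
python3 go.py  0.608 0.1847 0.16 0.5 0.5529 -0.3545 0.16 -3.2 
```

```text
t 14.3 grasp [0.61   0.1826 0.0456] psi 0.4 z-axis [-0.018  0.001 -1.   ] F [0.1 1.8 3.6] open 53.8 mm ff 25.0 q7 -2.01
-> [0.608, 0.1847, 0.16, 0.5] spin -0.002 rad; tool shift after spin [-0.002  -0.0021 -0.1144]
-> [0.5529, -0.3545, 0.16, -3.2] spin 0.065 rad; tool shift after spin [-0.0249  0.5414 -0.    ]
```

Request:
move_arm --pt "0 0 -0.01 0 0.045" --pt "0 0 -0.02 0 0.045" --pt "0 0 -0.03 0 0.045" --pt "0 0 -0.03 0 0.045" --pt "0 0 -0.03 0 0.045" --pt "0 0 -0.015 0 0.045" --pt "0 0 0 0.064 0.045" --pt "-0.0018 0.018 0 0 0.045" --pt "-0.0018 0.036 0 0 0.045" --pt "-0.0018 0.036 0 0 0.045"

```text
clock: 15.18
tool_pos: [0.6039, 0.0931, 0.3274]
eef_rot: [1.0, -0.027, -0.01, 0.0]
contact_force: [0.6, -0.4, -1.0]
opening: 0.611
finger_force: 25.0
```

Request:
move_arm --pt "-0.0018 0.036 0 0 0.045" --pt "-0.0018 0.036 0 0 0.045" --pt "-0.0018 0.036 0 0 0.045" --pt "-0.0018 0.036 0 0 0.045" --pt "-0.0018 0.036 0 0 0.045" --pt "-0.0018 0.036 0 0 0.045" --pt "-0.0018 0.036 0 0 0.045" --pt "-0.0018 0.036 0 0 0.045" --pt "-0.0018 0.036 0 0 0.045" --pt "-0.0018 0.036 0 0 0.045"

```text
clock: 16.02
tool_pos: [0.5651, -0.2678, 0.3281]
eef_rot: [1.0, -0.029, -0.01, 0.001]
contact_force: [0.8, 0.4, -2.1]
opening: 0.609
finger_force: 25.0
```

Request:
move_arm --pt "-0.0018 0.036 0 0 0.045" --pt "-0.0018 0.036 0 0 0.045" --pt "0 0.01 0 0 0.045" --pt "0 0 0 0 0.045" --pt "0 0 0 0 0.045" --pt "0 0 0 0 0.045"

```text
clock: 16.52
tool_pos: [0.5583, -0.3454, 0.3279]
eef_rot: [1.0, -0.027, -0.01, -0.001]
contact_force: [0.0, 0.8, -1.2]
opening: 0.61
finger_force: 25.0
```

```bash
python3 go.py  0.5549 -0.3545 0.05 -3.2 
```

```text
t 16.5 grasp [ 0.5553 -0.3451  0.181 ] psi -3.1 z-axis [-0.02   0.002 -1.   ] F [ 0.   0.8 -1.2] open 53.7 mm ff 25.0 q7 -1.28
-> [0.5549, -0.3545, 0.05, -3.2] spin 0.001 rad; tool shift after spin [1.00e-04 9.40e-03 1.31e-01]
```

Request:
move_arm --pt "0.002 0.009 0 0 0.045" --pt "0 0 0.02 0 0.045" --pt "0 0 0.03 0 0.045" --pt "0 0 0.03 0 0.045" --pt "0 0 0.02 0 0.045" --pt "0 0 0 0 0.045" --pt "0 0 0 0 0.045"

```text
clock: 17.1
tool_pos: [0.5575, -0.3557, 0.2272]
eef_rot: [1.0, -0.028, -0.011, -0.0]
contact_force: [-0.0, -0.3, -1.6]
opening: 0.608
finger_force: 25.0
```

```bash
python3 go.py  0.5549 -0.3545 0.05 -3.2 
```

```text
t 17.1 grasp [ 0.5544 -0.3556  0.0803] psi -3.2 z-axis [-0.022  0.001 -1.   ] F [-0.  -0.3 -1.6] open 53.5 mm ff 25.0 q7 -1.30
-> [0.5549, -0.3545, 0.05, -3.2] spin 0.000 rad; tool shift after spin [ 0.0005 -0.0011  0.0303]
```

Request:
move_arm --pt "0.001 -0.001 0.012 0 0.045" --pt "0 0 0.012 0 0.045" --pt "0 0 0.004 0 0.045" --pt "0 0 0.001 0 0.045" --pt "0 0 0.001 0 0.045" --pt "0 0 0 0 0.045" --pt "0 0 0 0 0.045"

```text
clock: 17.68
tool_pos: [0.5578, -0.356, 0.1983]
eef_rot: [1.0, -0.029, -0.01, 0.001]
contact_force: [0.9, 0.7, -0.5]
opening: 0.61
finger_force: 25.0
```

```bash
python3 go.py  0.5549 -0.3545 0.05 -3.2 
```

```text
t 17.7 grasp [ 0.555  -0.3561  0.0513] psi -3.3 z-axis [-0.019 -0.001 -1.   ] F [ 0.9  0.7 -0.5] open 53.8 mm ff 25.0 q7 -1.30
-> [0.5549, -0.3545, 0.05, -3.2] spin -0.001 rad; tool shift after spin [-0.0002 -0.0016  0.0013]
```

Request:
move_arm --pt "0 0 0.001 0 0.045" --pt "0 0 0.0005 0 0.045" --pt "0 0 0 0 0.06" --pt "0 0 0 0 0.075" --pt "0 0 0 0 0.075" --pt "0 0 -0.01 0 0.075" --pt "0 0 -0.02 0 0.075" --pt "0 0 -0.03 0 0.088" --pt "0 0 -0.035 0 0.088" --pt "0 0 -0.035 0 0.088"

```text
clock: 18.52
tool_pos: [0.56, -0.3556, 0.3282]
eef_rot: [1.0, -0.029, -0.01, 0.0]
contact_force: [1.1, -0.1, -0.2]
opening: 0.996
finger_force: 0.0
```

```bash
python3 go.py  0.4165 0.1914 0.18 24.7 0.4165 0.1914 0.045 24.7
python3 - <<'E'
from meas import *
s=snapshot('side');P=cloud(s);k=(np.hypot(P[...,0]-.553,P[...,1]+.3545)<.055)&(P[...,2]<.08)&(P[...,2]>.03)
print(k.sum(),rect(P[k]),np.percentile(P[k][:,2],[2,50,98]))
E
```

```text
t 18.5 grasp [ 0.557  -0.3556  0.1812] psi -3.3 z-axis [-0.021  0.    -1.   ] F [ 1.1 -0.1 -0.2] open 87.7 mm ff 0.0 q7 -1.27
-> [0.4165, 0.1914, 0.18, 24.7] spin -0.488 rad; tool shift after spin [ 0.1009 -0.5556  0.0012]
-> [0.4165, 0.1914, 0.045, 24.7] spin 0.000 rad; tool shift after spin [0.    0.    0.135]
973 (array([ 0.5521, -0.3574]), 83.5, 55.1, -3.1) [0.03184341 0.05546754 0.05858062]
```

Request:
move_arm --pt "0 0 0 -0.122 0.088" --pt "0 0 0 -0.122 0.088" --pt "0 0 0 -0.122 0.088" --pt "0 0 0 -0.122 0.088" --pt "0.0074 -0.037 0 0 0.088" --pt "0.0074 -0.037 0 0 0.088" --pt "0.0074 -0.037 0 0 0.088" --pt "0.0074 -0.037 0 0 0.088" --pt "0.0074 -0.037 0 0 0.088" --pt "0.0074 -0.037 0 0 0.088"

```text
clock: 19.4
tool_pos: [0.5073, -0.1341, 0.3281]
eef_rot: [0.977, 0.213, -0.009, -0.002]
contact_force: [-0.3, 0.6, 0.8]
opening: 0.996
finger_force: 0.0
```

Request:
move_arm --pt "0.0074 -0.037 0 0 0.088" --pt "0.0074 -0.037 0 0 0.088" --pt "0.0074 -0.037 0 0 0.088" --pt "0.0074 -0.037 0 0 0.088" --pt "0.0074 -0.037 0 0 0.088" --pt "0.0074 -0.037 0 0 0.088" --pt "0.0074 -0.037 0 0 0.088" --pt "0.0074 -0.03 0 0 0.088" --pt "0 0 0 0 0.088" --pt "0 0 0 0 0.088"

```text
clock: 20.23
tool_pos: [0.4407, 0.1539, 0.3292]
eef_rot: [0.976, 0.216, -0.009, -0.002]
contact_force: [-0.8, -0.2, -1.1]
opening: 0.999
finger_force: 0.0
```

```bash
python3 go.py  0.4256 0.1956 0.18 24.7 0.4256 0.1956 0.045 24.7
```

```text
t 20.2 grasp [0.4379 0.154  0.1823] psi 25.0 z-axis [-0.019  0.001 -1.   ] F [-0.8 -0.2 -1.1] open 88.0 mm ff 0.0 q7 -1.78
-> [0.4256, 0.1956, 0.18, 24.7] spin 0.005 rad; tool shift after spin [ 0.0062 -0.0429  0.0023]
-> [0.4256, 0.1956, 0.045, 24.7] spin 0.000 rad; tool shift after spin [0.    0.    0.135]
```

Request:
move_arm --pt "0.004 -0.0215 0 0.004 0.088" --pt "0.004 -0.0215 0 0 0.088" --pt "0 0 0.03 0 0.088" --pt "0 0 0.03 0 0.088" --pt "0 0 0.03 0 0.088" --pt "0 0 0 0 0.088" --pt "0 0 0 0 0.088"

```text
clock: 20.82
tool_pos: [0.4287, 0.1927, 0.2383]
eef_rot: [0.977, 0.211, -0.011, -0.001]
contact_force: [0.4, 0.2, 0.2]
opening: 0.999
finger_force: 0.0
```

```bash
python3 go.py 0.4256 0.1956 0.045 24.7
```

```text
t 20.8 grasp [0.4254 0.1923 0.0914] psi 24.3 z-axis [-0.022 -0.003 -1.   ] F [0.4 0.2 0.2] open 88.0 mm ff 0.0 q7 -1.89
-> [0.4256, 0.1956, 0.045, 24.7] spin -0.006 rad; tool shift after spin [ 0.0016 -0.003   0.0464]
```

Request:
move_arm --pt "0.002 -0.003 0.01 -0.005 0.088" --pt "0 0 0.02 0 0.088" --pt "0 0 0.012 0 0.088" --pt "0 0 0.004 0 0.088" --pt "0 0 0 0 0.088" --pt "0 0 0 0 0.088"

```text
clock: 21.32
tool_pos: [0.4287, 0.1978, 0.1938]
eef_rot: [0.977, 0.214, -0.009, -0.002]
contact_force: [-0.3, 0.2, 0.7]
opening: 0.997
finger_force: 0.0
```

```bash
python3 go.py 0.4256 0.1956 0.045 24.7
```

```text
t 21.3 grasp [0.426  0.1979 0.0468] psi 24.7 z-axis [-0.018  0.001 -1.   ] F [-0.3  0.2  0.7] open 87.8 mm ff 0.0 q7 -1.90
-> [0.4256, 0.1956, 0.045, 24.7] spin 0.000 rad; tool shift after spin [-0.0013  0.0019  0.0018]
```

Request:
move_arm --pt "0 0.002 0.0015 0 0.088" --pt "0 0 0 0 0.045" --pt "0 0 0 0 0.045" --pt "0 0 0 0 0.045" --pt "0 0 0 0 0.045" --pt "0 0 0 0 0.045" --pt "0 0 0 0 0.045"

```text
clock: 21.9
tool_pos: [0.429, 0.1961, 0.1914]
eef_rot: [0.977, 0.214, -0.01, -0.002]
contact_force: [-0.5, -0.3, 2.1]
opening: 0.606
finger_force: 25.0
```

```bash
python3 go.py 0.4256 0.1956 0.18 24.7 0.4591 -0.3491 0.18 -3.2
```

```text
t 21.9 grasp [0.4261 0.1961 0.0444] psi 24.8 z-axis [-0.02  0.   -1.  ] F [-0.5 -0.3  2.1] open 53.4 mm ff 25.0 q7 -1.90
-> [0.4256, 0.1956, 0.18, 24.7] spin 0.001 rad; tool shift after spin [-0.0007  0.0003 -0.1356]
-> [0.4591, -0.3491, 0.18, -3.2] spin 0.487 rad; tool shift after spin [ 0.0639  0.542  -0.    ]
```

Request:
move_arm --pt "0 0 -0.01 0 0.045" --pt "0 0 -0.02 0 0.045" --pt "0 0 -0.03 0 0.045" --pt "0 0 -0.03 0 0.045" --pt "0 0 -0.03 0 0.045" --pt "0 0 -0.015 0 0.045" --pt "0 0 0 0.122 0.045" --pt "0 0 0 0.122 0.045" --pt "0 0 0 0.122 0.045" --pt "0 0 0 0.121 0.045"

```text
clock: 22.73
tool_pos: [0.4314, 0.1957, 0.327]
eef_rot: [0.999, -0.031, -0.01, 0.0]
contact_force: [0.6, -0.5, -2.2]
opening: 0.61
finger_force: 24.9
```

Request:
move_arm --pt "0.004 0.018 0 0 0.045" --pt "0.004 0.036 0 0 0.045" --pt "0.004 0.036 0 0 0.045" --pt "0.004 0.036 0 0 0.045" --pt "0.004 0.036 0 0 0.045" --pt "0.004 0.036 0 0 0.045" --pt "0.004 0.036 0 0 0.045" --pt "0.004 0.036 0 0 0.045" --pt "0.004 0.036 0 0 0.045" --pt "0.004 0.036 0 0 0.045"

```text
clock: 23.57
tool_pos: [0.4521, -0.1495, 0.3264]
eef_rot: [1.0, -0.028, -0.01, 0.0]
contact_force: [0.7, 1.4, -2.1]
opening: 0.613
finger_force: 25.0
```

Request:
move_arm --pt "0.004 0.036 0 0 0.045" --pt "0.004 0.036 0 0 0.045" --pt "0.004 0.036 0 0 0.045" --pt "0.004 0.036 0 0 0.045" --pt "0.004 0.036 0 0 0.045" --pt "0 0.018 0 0 0.045" --pt "0 0 0 0 0.045" --pt "0 0 0 0 0.045" --pt "0 0 0 0 0.045"

```text
clock: 24.32
tool_pos: [0.4617, -0.3452, 0.3259]
eef_rot: [1.0, -0.027, -0.01, -0.0]
contact_force: [0.4, 0.0, -1.2]
opening: 0.611
finger_force: 24.9
```

```bash
python3 go.py 0.4596 -0.3491 0.05 -3.2
```

```text
t 24.3 grasp [ 0.4587 -0.345   0.1789] psi -3.1 z-axis [-0.021  0.001 -1.   ] F [ 0.4  0.  -1.2] open 53.9 mm ff 24.9 q7 -1.27
-> [0.4596, -0.3491, 0.05, -3.2] spin 0.002 rad; tool shift after spin [0.0012 0.0041 0.1289]
```

Request:
move_arm --pt "0.003 0.004 0 0 0.045" --pt "0 0 0.02 0 0.045" --pt "0 0 0.03 0 0.045" --pt "0 0 0.03 0 0.045" --pt "0 0 0.018 0 0.045" --pt "0 0 0 0 0.045" --pt "0 0 0 0 0.045"

```text
clock: 24.9
tool_pos: [0.4631, -0.3495, 0.2274]
eef_rot: [1.0, -0.027, -0.011, -0.0]
contact_force: [0.5, 0.2, -1.0]
opening: 0.612
finger_force: 24.9
```

```bash
python3 go.py 0.4596 -0.3491 0.05 -3.2;python3 - <<'E'
from meas import *
s=snapshot('side');P=cloud(s);k=(np.hypot(P[...,0]-.449,P[...,1]+.3485)<.055)&(P[...,2]<.11)&(P[...,2]>.032)
print(k.sum(),rect(P[k]),np.percentile(P[k][:,2],[2,50,98]))
cv2.imwrite('pics/s2.png',cv2.resize(s['color'][225:345,280:440,::-1],(800,600),interpolation=cv2.INTER_CUBIC))
E
```

```text
t 24.9 grasp [ 0.46   -0.3494  0.0804] psi -3.1 z-axis [-0.021  0.001 -1.   ] F [ 0.5  0.2 -1. ] open 53.9 mm ff 24.9 q7 -1.31
-> [0.4596, -0.3491, 0.05, -3.2] spin 0.003 rad; tool shift after spin [-0.0004 -0.0002  0.0304]
1631 (array([ 0.4446, -0.3489]), 87.8, 71.9, 85.8) [0.03880554 0.08696017 0.10398638]
```

View pics/s2.png

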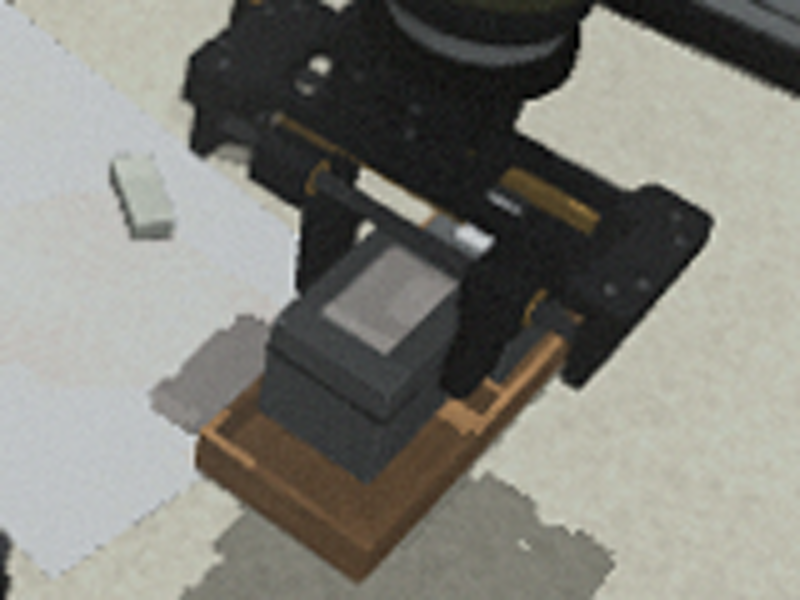

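The picture shows the box level and over the near bay, at crop (360,360). I lower it, release and lift.

Request:
move_arm --pt "0 0 0.012 0 0.045" --pt "0 0 0.012 0 0.045" --pt "0 0 0.004 0 0.045" --pt "0 0 0.002 0 0.045" --pt "0 0 0.001 0 0.045" --pt "0 0 0 0 0.045"

```text
clock: 25.45
tool_pos: [0.4621, -0.3507, 0.1967]
eef_rot: [1.0, -0.028, -0.01, 0.0]
contact_force: [-0.3, 0.0, -1.6]
opening: 0.61
finger_force: 24.9
```

```bash
python3 go.py 0.4596 -0.3491 0.0485 -3.2
```

```text
t 25.4 grasp [ 0.4591 -0.3507  0.0497] psi -3.2 z-axis [-0.02 -0.   -1.  ] F [-0.3  0.  -1.6] open 53.7 mm ff 24.9 q7 -1.32
-> [0.4596, -0.3491, 0.0485, -3.2] spin 0.001 rad; tool shift after spin [ 0.0004 -0.0016  0.0012]
```

Request:
move_arm --pt "0 0 0.001 0 0.045" --pt "0 0 0.0005 0 0.045" --pt "0 0 0 0 0.06" --pt "0 0 0 0 0.075" --pt "0 0 0 0 0.075" --pt "0 0 -0.01 0 0.075" --pt "0 0 -0.02 0 0.075" --pt "0 0 -0.03 0 0.08" --pt "0 0 -0.035 0 0.08" --pt "0 0 -0.035 0 0.06"

```text
clock: 26.28
tool_pos: [0.4643, -0.3504, 0.3271]
eef_rot: [1.0, -0.027, -0.01, 0.0]
contact_force: [0.6, 0.2, -0.2]
opening: 0.854
finger_force: 0.0
```

```bash
python3 go.py  0.5866 -0.2062 0.18 19 0.5866 -0.2062 0.065 19
python3 - <<'E'
from meas import *
s=snapshot('side');P=cloud(s)
for x,y in((.449,-.3485),(.553,-.3545)):
    k=(np.hypot(P[...,0]-x,P[...,1]-y)<.05)&(P[...,2]<.08)&(P[...,2]>.05)
    print(k.sum(),rect(P[k]),np.percentile(P[k][:,2],[2,50,98]))
k=(np.hypot(P[...,0]-.587,P[...,1]+.206)<.04)&(P[...,2]<.1)&(P[...,2]>.078);print(k.sum(),rect(P[k]))
cv2.imwrite('pics/bt.png',cv2.resize(s['color'][180:300,280:440,::-1],(800,600),interpolation=cv2.INTER_CUBIC))
s=snapshot('top');P=cloud(s)
k=(np.hypot(P[...,0]-.587,P[...,1]+.206)<.04)&(P[...,2]<.1)&(P[...,2]>.078);print(k.sum(),k.sum() and rect(P[k]))
E
```

```text
t 26.3 grasp [ 0.4613 -0.3504  0.1801] psi -3.2 z-axis [-0.021  0.    -1.   ] F [ 0.6  0.2 -0.2] open 75.2 mm ff 0.0 q7 -1.27
-> [0.5866, -0.2062, 0.18, 19.0] spin -0.387 rad; tool shift after spin [ 1.654e-01 -9.560e-02  1.000e-04]
-> [0.5866, -0.2062, 0.065, 19.0] spin 0.000 rad; tool shift after spin [0.    0.    0.115]
913 (array([ 0.4493, -0.3517]), 83.0, 55.2, -3.2) [0.05167409 0.05626688 0.05845523]
642 (array([ 0.5509, -0.3575]), 80.8, 54.3, -3.3) [0.05095429 0.05598014 0.05859089]
102 (array([ 0.5843, -0.2072]), 40.5, 21.3, 17.0)
118 (array([ 0.586 , -0.2064]), 39.0, 25.6, 16.1)
```

View pics/bt.png

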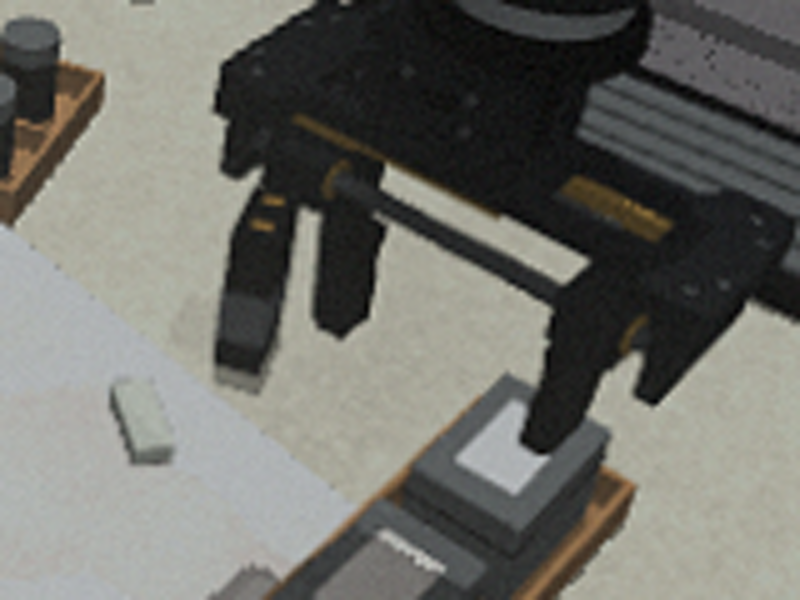

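Both slide boxes are seated with tops at 58 mm. The battery stands at crop (260,280), yaw about 17°, and I'll grasp it next.

Request:
move_arm --pt "0 0 0 -0.118 0.06" --pt "0 0 0 -0.118 0.06" --pt "0 0 0 -0.117 0.06" --pt "0.027 -0.017 0 0 0.06" --pt "0.027 -0.017 0 0 0.06" --pt "0.027 -0.017 0 0 0.06" --pt "0.027 -0.017 0 0 0.06" --pt "0.027 -0.017 0 0 0.06" --pt "0.027 -0.016 0 0 0.06" --pt "0 0 0 0 0.06"

```text
clock: 27.22
tool_pos: [0.5941, -0.1988, 0.323]
eef_rot: [0.988, 0.153, -0.007, -0.004]
contact_force: [0.6, 0.3, 0.5]
opening: 0.682
finger_force: 0.0
```

Request:
move_arm --pt "0 0 0.02 0 0.06" --pt "0 0 0.02 0 0.06" --pt "0 0 0.01 0 0.06" --pt "0 0 0 0 0.06" --pt "0 0 0 0 0.06"

```text
clock: 27.63
tool_pos: [0.5886, -0.2068, 0.2725]
eef_rot: [0.989, 0.148, -0.01, -0.002]
contact_force: [0.5, -0.4, 0.1]
opening: 0.682
finger_force: 0.0
```

```bash
python3 go.py  0.586 -0.2065 0.062 17
```

```text
t 27.6 grasp [ 0.5855 -0.2068  0.1255] psi 17.1 z-axis [-0.021  0.    -1.   ] F [ 0.5 -0.4  0.1] open 60.1 mm ff 0.0 q7 -1.28
-> [0.586, -0.2065, 0.062, 17.0] spin 0.001 rad; tool shift after spin [ 0.0006 -0.0001  0.0635]
```

Request:
move_arm --pt "0.002 0 0.02 0 0.06" --pt "0 0 0.02 0 0.06" --pt "0 0 0.015 0 0.06" --pt "0 0 0.008 0 0.06" --pt "0 0 0 0 0.06" --pt "0 0 0 0 0.015" --pt "0 0 0 0 0.015" --pt "0 0 0 0 0.015" --pt "0 0 0 0 0.015" --pt "0 0 0 0 0.015"

```text
clock: 28.47
tool_pos: [0.5897, -0.2061, 0.2104]
eef_rot: [0.989, 0.148, -0.009, -0.001]
contact_force: [-0.3, 0.5, 0.1]
opening: 0.327
finger_force: 0.0
```

Request:
move_arm --pt "0 0 0 0 0.015" --pt "0 0 0 0 0.015"

```text
clock: 28.63
tool_pos: [0.5896, -0.206, 0.2101]
eef_rot: [0.989, 0.148, -0.01, -0.001]
contact_force: [0.5, -0.1, 2.6]
opening: 0.265
finger_force: 24.9
```

```bash
python3 go.py  0.586 -0.2065 0.26 17 0.511 0.3775 0.26 3.5
```

```text
t 28.6 grasp [ 0.5868 -0.2061  0.0632] psi 17.1 z-axis [-0.019 -0.    -1.   ] F [ 0.5 -0.1  2.6] open 23.4 mm ff 24.9 q7 -1.31
-> [0.586, -0.2065, 0.26, 17.0] spin 0.001 rad; tool shift after spin [-9.000e-04  1.000e-04 -1.968e-01]
-> [0.511, 0.3775, 0.26, 3.5] spin 0.236 rad; tool shift after spin [-0.0392 -0.5875 -0.    ]
```

Request:
move_arm --pt "0 0 -0.015 0 0.015" --pt "0 0 -0.03 0 0.015" --pt "0 0 -0.035 0 0.015" --pt "0 0 -0.035 0 0.015" --pt "0 0 -0.035 0 0.015" --pt "0 0 -0.035 0 0.015" --pt "0 0 -0.015 0 0.015" --pt "0 0 0 0.118 0.015" --pt "0 0 0 0.118 0.015" --pt "0 0 0 0 0.015"

```text
clock: 29.47
tool_pos: [0.5932, -0.2058, 0.4098]
eef_rot: [1.0, 0.029, -0.01, 0.0]
contact_force: [-0.6, -0.7, -1.3]
opening: 0.271
finger_force: 24.9
```

Request:
move_arm --pt "-0.0028 -0.018 0 0 0.015" --pt "-0.0028 -0.036 0 0 0.015" --pt "-0.0028 -0.036 0 0 0.015" --pt "-0.0028 -0.036 0 0 0.015" --pt "-0.0028 -0.036 0 0 0.015" --pt "-0.0028 -0.036 0 0 0.015" --pt "-0.0028 -0.036 0 0 0.015" --pt "-0.0028 -0.036 0 0 0.015" --pt "-0.0028 -0.036 0 0 0.015" --pt "-0.0028 -0.036 0 0 0.015"

```text
clock: 30.3
tool_pos: [0.5437, 0.1353, 0.4101]
eef_rot: [0.999, 0.033, -0.011, 0.0]
contact_force: [0.1, -0.0, -2.4]
opening: 0.269
finger_force: 24.9
```

```bash
python3 go.py  0.511 0.3775 0.262 3.5
```

```text
t 30.3 grasp [0.5406 0.1351 0.2631] psi 3.8 z-axis [-0.021 -0.001 -1.   ] F [ 0.1 -0.  -2.4] open 23.7 mm ff 24.9 q7 -1.98
-> [0.511, 0.3775, 0.262, 3.5] spin 0.005 rad; tool shift after spin [-0.0147 -0.2437  0.0011]
```

Request:
move_arm --pt "-0.0024 -0.036 0 0 0.015" --pt "-0.0024 -0.036 0 0 0.015" --pt "-0.0024 -0.036 0 0 0.015" --pt "-0.0024 -0.036 0 0 0.015" --pt "-0.0024 -0.036 0 0 0.015" --pt "-0.0024 -0.036 0 0 0.015" --pt "0 -0.01 0 0 0.015" --pt "0 0 0 0 0.015" --pt "0 0 0 0 0.015" --pt "0 0 0 0 0.015"

```text
clock: 31.13
tool_pos: [0.5167, 0.3564, 0.4105]
eef_rot: [0.999, 0.031, -0.01, 0.001]
contact_force: [0.6, 0.3, -1.7]
opening: 0.273
finger_force: 24.9
```

```bash
python3 go.py  0.511 0.3775 0.262 3.5
```

```text
t 31.1 grasp [0.5137 0.356  0.2635] psi 3.5 z-axis [-0.02  -0.003 -1.   ] F [ 0.6  0.3 -1.7] open 24.0 mm ff 24.9 q7 -2.31
-> [0.511, 0.3775, 0.262, 3.5] spin -0.000 rad; tool shift after spin [-0.0014 -0.0216  0.0015]
```

Request:
move_arm --pt "-0.001 -0.011 0 0 0.015" --pt "0 -0.011 0 0 0.015" --pt "0 0 0.005 0 0.015" --pt "0 0 0 0 0.015" --pt "0 0 0 0 0.015"

```text
clock: 31.55
tool_pos: [0.5135, 0.38, 0.4055]
eef_rot: [0.999, 0.031, -0.01, 0.0]
contact_force: [-0.7, -0.1, -1.5]
opening: 0.268
finger_force: 24.9
```

```bash
python3 go.py  0.511 0.3775 0.183 3.5;python3 - <<'E'
from h import *
s=snapshot('side');cv2.imwrite('pics/bin1.png',cv2.resize(s['color'][60:210,60:260,::-1],(800,600),interpolation=cv2.INTER_CUBIC))
P=cloud(s);k=(np.hypot(P[...,0]-.511,P[...,1]-.3775)<.03)&(P[...,2]<.235)&(P[...,2]>.18);print(k.sum(),np.percentile(P[k],[2,50,98],axis=0).round(3).tolist())
E
```

```text
t 31.6 grasp [0.5104 0.3798 0.2586] psi 3.6 z-axis [-0.021 -0.001 -1.   ] F [-0.7 -0.1 -1.5] open 23.6 mm ff 24.9 q7 -2.34
-> [0.511, 0.3775, 0.183, 3.5] spin 0.001 rad; tool shift after spin [0.0004 0.0023 0.0756]
207 [[0.489, 0.363, 0.195], [0.501, 0.368, 0.215], [0.529, 0.389, 0.234]]
```

View pics/bin1.png

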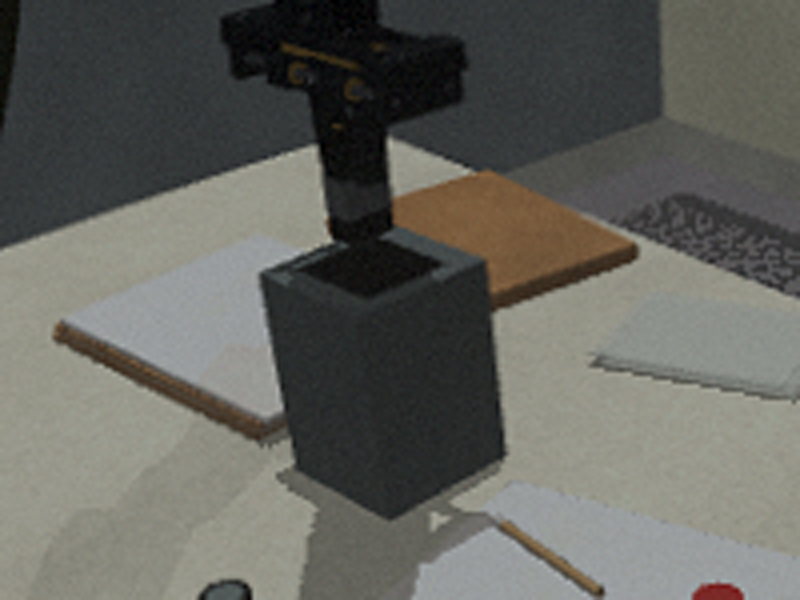

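The battery hangs upright over the mouth, at crop (360,215). I push it down.

Request:
move_arm --pt "0.002 0.002 0.01 0 0.015" --pt "0 0 0.012 0 0.015" --pt "0 0 0.012 0 0.015" --pt "0 0 0.012 0 0.015" --pt "0 0 0.012 0 0.015" --pt "0 0 0.012 0 0.015" --pt "0 0 0.006 0 0.015" --pt "0 0 0 0 0.015" --pt "0 0 0 0 0.015"

```text
clock: 32.35
tool_pos: [0.5143, 0.3781, 0.3297]
eef_rot: [0.999, 0.031, -0.01, 0.0]
contact_force: [-0.8, 0.0, -0.9]
opening: 0.27
finger_force: 24.9
```

```bash
python3 go.py  0.511 0.3775 0.183 3.5
```

```text
t 32.4 grasp [0.5112 0.378  0.1827] psi 3.5 z-axis [-0.021 -0.001 -1.   ] F [-0.8  0.  -0.9] open 23.7 mm ff 24.9 q7 -2.35
-> [0.511, 0.3775, 0.183, 3.5] spin 0.001 rad; tool shift after spin [-0.0003  0.0005 -0.0003]
```

Release with a modest opening, wait for the drop, then lift.

Request:
move_arm --pt "0 0 0 0 0.03" --pt "0 0 0 0 0.038" --pt "0 0 0 0 0.04" --pt "0 0 0 0 0.04" --pt "0 0 0 0 0.04" --pt "0 0 -0.01 0 0.04" --pt "0 0 -0.02 0 0.04" --pt "0 0 -0.03 0 0.04" --pt "0 0 -0.03 0 0.04"

```text
clock: 33.1
tool_pos: [0.5158, 0.3782, 0.4212]
eef_rot: [0.999, 0.031, -0.011, 0.0]
contact_force: [1.1, 0.3, -0.7]
opening: 0.45
finger_force: 0.0
```

Request:
move_arm --pt "0 0.03 0 0 0.04" --pt "0 0.036 0 0 0.04" --pt "0 0.036 0 0 0.04" --pt "0 0.036 0 0 0.04" --pt "0 0.036 0 0 0.04" --pt "0 0.03 0 0 0.04" --pt "0 0 0 0 0.04" --pt "0 0 0 0 0.04" --pt "0 0 0 0 0.04" --pt "0 0 0 0 0.04"

```text
clock: 33.93
tool_pos: [0.5284, 0.1766, 0.4203]
eef_rot: [0.999, 0.032, -0.01, -0.001]
contact_force: [-0.2, 1.1, 0.3]
opening: 0.451
finger_force: 0.0
```

```bash
python3 go.py; python3 - <<'E'
from meas import *
s=snapshot('top');P=cloud(s);k=(np.abs(P[...,0]-.511)<.033)&(np.abs(P[...,1]-.3775)<.033)&(P[...,2]>-.05);print('flap z',np.percentile(P[k][:,2],[0,2,50,98,100]))
s=snapshot('side');cv2.imwrite('pics/end.png',cv2.resize(s['color'][:,:,::-1],(800,600),interpolation=cv2.INTER_CUBIC))
E
for c in "0.6056 -0.0226" "0.6638 -0.0078"; do python3 can.py side $c;done
```

```text
t 33.9 grasp [0.5255 0.1768 0.2733] psi 3.7 z-axis [-0.019  0.001 -1.   ] F [-0.2  1.1  0.3] open 39.7 mm ff 0.0 q7 -2.06
flap z [0.16415971 0.16565087 0.16871033 0.17211136 0.17457712]
side 238 [[0.5895, -0.0374, 0.0044], [0.598, -0.0282, 0.038], [0.6197, -0.01, 0.0553]]
side 193 [[0.6477, -0.0219, 0.0048], [0.6554, -0.0138, 0.0421], [0.6735, 0.0062, 0.0556]]
```

View pics/end.png

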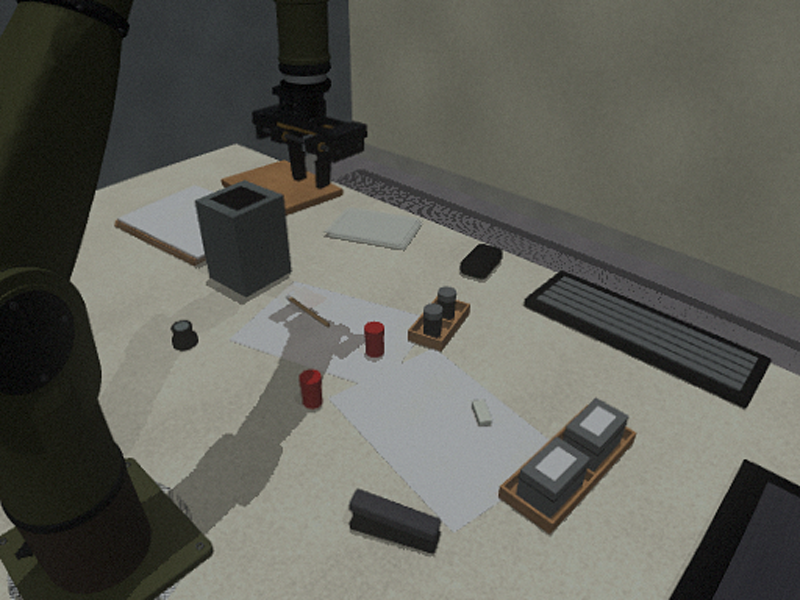

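The final picture shows the cans upright in the film tray (433,318) and (447,300). The slide boxes are flat in the long tray at (555,470) and (597,425). The battery is gone, the flap is shut at the rim height of 0.169 m, and the red cans haven't moved. The arm is clear, so I'm handing the job in.

```bash
python3 -c "
from plant import r
print(r.finish_job())"
```

```text
the job is handed in; nothing more can be done
None
```

The job is handed in at about 34 s: both cans are upright in the film tray, both slide boxes are flat in the long tray, the battery is in the bin with its flap shut, and the red look-alikes were left alone.

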